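Hold the heel block against the sprung fence for the luthier

TASK

Lift the lid off the steel pot by its knob and set it down gently in the middle of the cork mat, then take the D-shaped heel block out of the pot and stand it upright on the gluing jig's bed, at the middle of the sprung fence. Press its flat face squarely against the fence until the fence is flush with the front ends of the two wooden cheeks (about 10 N; never drive it back to its stop), and finish while still gripping and pressing steadily: do not let go, the luthier will now screw it on. Leave the pot where it stands and the other things on the bench alone.

Things in the scene. Friction and masses are not known exactly. Their poses are not given: they have to be found in the camera images.
- pot: Round open steel pot, 176 mm outer diameter at the rim (168 mm inside), 80 mm high, floor 5 mm thick, no handles, 1.3 kg, loose on the bench. Origin: centre of its underside. At the start the lid covers it and the block stands in it.
- lid: Loose steel lid, about 0.25 kg. From below: a spigot 158 mm in diameter, 6 mm high, inside the pot's mouth; a plate 184 mm in diameter, 5 mm thick, resting on the rim; a dark wooden knob, an upright cylinder 24 mm in diameter, 36 mm high. Origin: centre of the spigot's underside (plate's top at 11 mm, knob's top at 47 mm); z up.
- block: Light wooden heel block, D-shaped from above, 66 mm tall, about 0.16 kg, upright on the pot's floor, hidden by the lid at first. Rectangular part 28 mm (x) by 50 mm (y), with a half-round nose of 25 mm radius on its -x side. Origin: underside, centre of the rectangular part. Flat face at x = +14 mm; nose ends at x = -39 mm; grip it by the two parallel sides, 50 mm apart along y.
- mat: Square cork mat, 210 x 210 mm, 3 mm thick, fixed on the bench. Origin: centre of its underside.
- jig: Gluing jig fixed to the bench. Plywood bed 250 mm (x, -105 to +145) by 170 mm (y), 14 mm thick, clear from x = -80 mm to the fence; two 6 mm high screw heads at x = -90. +x: pressing direction. Fixed wooden cheeks (14 mm wide, 46 mm tall) beside the fence's ends at y = -74 and +74 mm, front ends at x = +42. A fixed block is behind. Origin: underside, y = 0 at the fence's middle.
- fence (a joint): How far the sprung fence is pushed back along the jig's +x, in m: 0 free, 0.012 flush with the cheeks' front ends, 0.024 at its hard stop. The springs resist with 3 N plus 0.6 N per mm of push, so 0.012 is about 10 N.
- fence_face (a point): Middle of the lower edge of the fence's front face, at the height of the bed's top (14 mm above the bench); moves with the fence. x is the pressing direction, z up. The fence is a wooden board 120 mm long (y), 16 mm thick, its top 47 mm above the bed. Free, its face is at jig x = +30 mm.
- glue: Bystander, to be left alone: white glue bottle, round, 52 mm diameter, 150 mm tall. Origin: underside.
- jar: Bystander, to be left alone: amber glass jar, 60 mm diameter, 90 mm tall. Origin: underside.
- sanding_block: Bystander, to be left alone: cork sanding block 90 x 50 x 30 mm. Origin: underside.
- driver: Bystander, to be left alone: screwdriver lying on the bench. Origin: underside.
- plane: Bystander, to be left alone: small wooden hand plane, 150 mm long, 45 mm wide, about 60 mm high. Origin: underside.

How it is judged:
By the outcome, as a careful person would: the job done as asked, in the order asked, and still so for the second after the job is handed in, while the arm keeps its last pose, push and grip.
It also fails if it takes over 69 s, if anything falls off the work surface, if the arm or the gripper's body presses on something with over 40 N, if the wrist force passes 120 N, or if a joint passes its speed limit or range.

ROBOT

A 6-joint arm with a two-finger parallel gripper is mounted at the origin on the work surface. World frame = base frame: x ahead of the robot, y to its left, z up, the work surface at z = 0. Lengths are in m, angles in rad, forces in N, time in s.
With the tool pointing down it reaches from about 0.275 to 0.875 m from the base axis. Payload 12.5 kg.
Tool frame: the origin (TCP) lies at the very end of the fingers, on their centre line; the grasp point (between the pads) lies grasp_offset behind it (grasp_offset is the distance from the TCP to the grasp point, in m); z points along the fingers, y is the line along which they close (so a half turn about z gives the same grasp; the last joint's range is limited). The gripper opens to 85 mm and grips with 20 to 120 N. Pads are 22 mm wide; open, the fingers measure 114 mm over their backs; the gripper's body (76 mm by 85 mm) begins 54 mm behind the grasp point. The pads swing forward as they close: fully open they stand 13 mm farther back than shut.
Start: joints at [1.258, 0.351, 1.652, -0, 1.139, -0.085], TCP at [0.124, 0.536, 0.231] pointing down, gripper open.
Joint ranges: [-2.75, 2.75], [-0.79, 2.1], [0.01, 2.65], [-1.57, 4.71], [0.07, 3.14], [-2.87, 2.87]. Speed limits (rad/s): [2.22, 2.22, 2.79, 3.14, 3.14, 3.14].

INTERFACE

Orientations are given as a unit quaternion [x, y, z, w].
In Python, from bench import * gives the robot as it stands. The module is installed in compiled form; this text tells all that it offers.
- The arm moves only by the tool apply_moves, never from a script. Its argument "rows" is a list of rows, each a list of 7 numbers: the turn, a rotation vector about the tool's x, y, z as a fraction of full scale, then the shift along the tool's x, y, z as a fraction of full scale, then the finger opening in mm, from 0 to 85.4. In form: [[rx, ry, rz, tx, ty, tz, hand], ...]. A call has 1 to 12 rows; each row shifts and turns the commanded pose from where the row before left it, along the tool's axes as they then stand; what a row does not reach is not made up. Full scale, the value 1, is 0.02 m for a shift and 0.12 rad for a turn. A row lasts 1/8 s, in which the tool goes at most 62.5 mm and 10.7 degrees, less where a joint would pass 70% of its speed; a pose out of reach is approached as far as the arm can. A call with a number of a shift or a turn outside -1 to 1 is refused whole. A call with a gripper value outside its range is refused whole. The fingers move at their own pace and stop on an object; "newtons" is the grip in N (left out, the last holds). Time passes only in rows, so rows that do not move let the fingers close. It gives the time, the measured TCP pose, the force, the opening and the grip force at its end, in the units of the state.
- state(): the state, without advancing time (a new reading comes with each control period).
- camera(name): name is "scene" or "top" or "wrist"; returns a dict with "color" (384x512x3 uint8, red, green, blue), "depth" (384x512 float32, m along the optical axis (not along the pixel's ray), 0 where there is no reading), "fx", "fy", "cx", "cy" (pixels), "distortion" ([k1, k2, p1, p2, k3] as OpenCV has them; the pictures are not rectified), "R" (3x3) and "t" (3): a world point X has camera coordinates R X + t. Camera axes: x right, y down, z forward; pixel columns grow to the right and rows downward; lengths in m; the calibration is good to about 2 mm. A picture is of the moment at which its call begins.
- sign_off(): hands the job in; it is judged then, once.
The state is a dict: "time_s": time; "joint_pos": joint angles; "qvel": joint speeds; "joint_efforts": joint torques, N m; "position": TCP position; "tcp_rot": TCP orientation; "wrist_force": force on the tool from outside, world axes, zero at the start; "wrist_torque": the same for the moment, N m; "grip_width": opening from 0.0 (shut) to 1.0 (fully open); "gripper_force": force on a finger pad.
Only numpy, scipy, OpenCV 4.12 (cv2) and the standard library are available. Lean on these libraries where they do the work, as an engineer would, in place of code of your own. Each camera call takes 0.05 s, during which the arm holds its last target. There are 200 camera calls.

## Working session

There is one attempt and no reset: what is moved stays moved. The work goes in short steps, Python scripts to look and compute and a tool call to move; the robot and the scene stay as the last step left them, time stands still between calls to the robot, and variables do not carry over. Pictures are saved under pics/ and viewed, at most 10 in all, crops included, and the job is handed in when it is done.

Besides the shell and the picture viewer there is one more tool, called after ">>>" as name([rows], argument=value, ...), one row to a line, values as JSON. apply_moves: Moves the arm, as the interface text tells. Shift numbers are shares of 0.02 m and turn numbers shares of 0.12 rad, none past 1 either way. Its arguments: {"type":"object","properties":{"rows":{"type":"array","items":{"type":"array","items":{"type":"number"}}},"newtons":{"type":"number"}},"required":["rows"]}

```bash
mkdir -p pics
cat > h.py <<'E'
from bench import *
import numpy as np, cv2
def snap(n,f):
    c=camera(n); np.savez(''+f+'.npz',**c); cv2.imwrite('pics/'+f+'.png',c['color'][:,:,::-1]); return c
def load(f): return dict(np.load(''+f+'.npz'))
def rays(c,uv):
    K=np.array([[c['fx'],0,c['cx']],[0,c['fy'],c['cy']],[0,0,1.]])
    p=cv2.undistortPoints(np.array(uv,float).reshape(-1,1,2),K,np.array(c['distortion'],float)).reshape(-1,2)
    return np.c_[p,np.ones(len(p))]
def atz(c,uv,z):
    d=rays(c,uv)@c['R']; o=-c['R'].T@c['t']; return o+d*((z-o[2])/d[:,2])[:,None]
def cloud(c):
    v,u=np.mgrid[0:384,0:512]; r=rays(c,np.c_[u.ravel(),v.ravel()]); d=c['depth'].ravel()
    return ((r*d[:,None]-c['t'])@c['R']).reshape(384,512,3)
E
python3 - <<'E'
from h import *
s=state(); print(s)
for n in ("top","scene"): c=snap(n,n+"0"); print(n,c['fx'],-c['R'].T@c['t'])
a=cv2.imread('pics/top0.png'); cv2.imwrite('pics/top0b.png',cv2.resize(a,(800,600),interpolation=cv2.INTER_CUBIC))
E
```

```text
{'time_s': 0.0, 'joint_pos': array([ 1.25834792e+00,  3.51231633e-01,  1.65243507e+00,  1.18936155e-05,
        1.13909529e+00, -8.46176335e-02]), 'qvel': array([-0.00126268,  0.00174386, -0.00092813, -0.0001563 ,  0.00153385,
        0.00029562]), 'joint_efforts': array([ 5.11516228e-04, -5.06100368e+01, -2.91410601e+01, -7.60456828e-05,
        4.49439438e-03,  3.39123801e-06]), 'position': array([0.12410426, 0.53547213, 0.23075677]), 'tcp_rot': array([ 1.13671629e-01,  9.93518203e-01, -5.72121354e-04, -1.20609179e-04]), 'wrist_force': array([1.19084725, 0.52616764, 0.43860238]), 'wrist_torque': array([0.04304133, 0.00843154, 0.02593563]), 'gripper_force': 0.0, 'grip_width': 0.9970563683766067}
top 360.6426779299905 [0.3779928  0.00214555 1.06508823]
scene 419.4029123598584 [ 0.89149519 -0.56350222  1.22298968]
```

View pics/top0b.png

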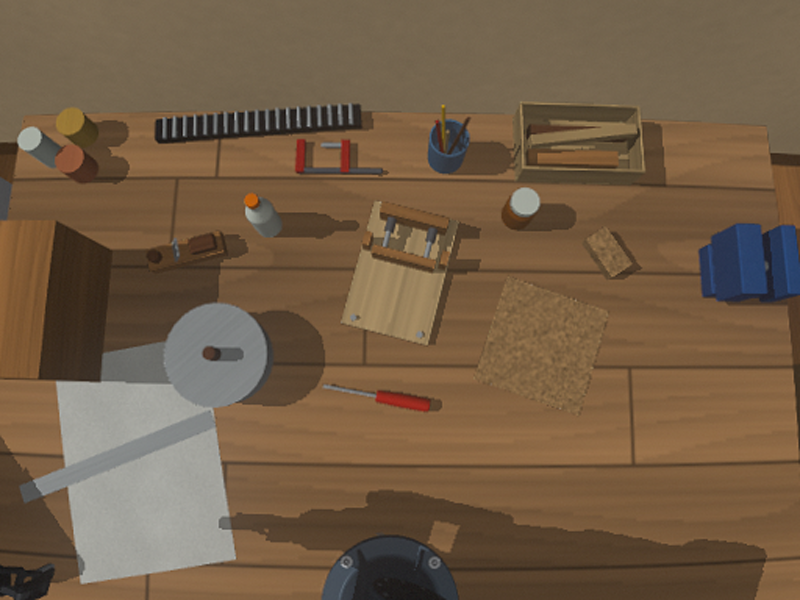

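View pics/scene0.png

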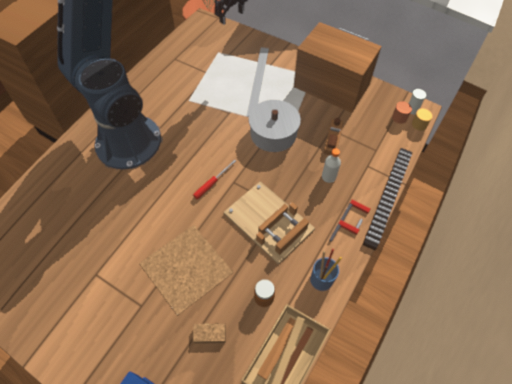

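The top view (800x600 scale) shows the pot with its lid at (217,355), knob top at about (210,353), jig at (400,275) pressing upward in the image, mat at (542,347) and the driver at (390,398). Next I measure from depth and edges.

Run:
```python
from h import *
c=load('top0'); P=cloud(c); s=1.5625
b=P[250:260,250:256,2]; print('bench z',b.mean(),b.std())
# lid
m=np.zeros((384,512),bool); m[185:268,98:180]=1
q=P[m]; z=q[:,2]
pl=q[(z>.078)&(z<.094)]; print('plate z',np.median(pl[:,2]),pl[:,2].std(),len(pl))
u,v=np.nonzero(m.T&((P[...,2]>.075)&(P[...,2]<.097)).T)
(ctr,r)=cv2.minEnclosingCircle(pl[:,:2].astype(np.float32)); print('lid',ctr,r)
k=q[(z>.110)&(z<.135)]; print('knob',k.mean(0),np.median(k[:,2]),np.ptp(k,axis=0),len(k))
# mat corners
def quad(name,uv,z):
    p=atz(c,np.array(uv)/s,z); print(name,p[:,:2].round(4).tolist()); return p
M=quad('mat',[(512,278),(608,312),(580,414),(475,378)],.003); print(M.mean(0))
quad('bedfront',[(342,322),(430,344)],.014)
for i,x0,y0,x1,y1,n in((0,210,120,305,230,'jig'),(1,295,170,400,270,'mat')):
    a=c['color'][y0:y1,x0:x1,::-1]; f=min(800/(x1-x0),600/(y1-y0)); f=int(f); cv2.imwrite(f'pics/{n}.png',cv2.resize(a,None,fx=f,fy=f,interpolation=cv2.INTER_CUBIC)); print(n,f)
```

```text
bench z 0.03485586658114266 0.13448112907039184
plate z 0.08452752712791375 0.001776030858534901 3376
lid (0.44304701685905457, 0.31312042474746704) 0.0937013328075409
knob [0.44263968 0.31084596 0.11998037] 0.12055191375102303 [0.02158126 0.0198569  0.01270817] 64
mat [[0.6005, -0.2286], [0.5362, -0.4154], [0.3418, -0.3528], [0.4081, -0.1546]]
[ 0.471627   -0.28785815  0.003     ]
bedfront [[0.5096, 0.0964], [0.4702, -0.0691]]
jig 5
mat 6
```

View pics/jig.png

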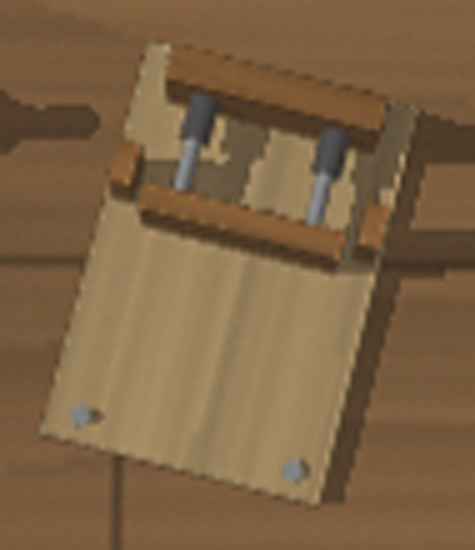

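The crop (5x, offset 210,120) shows the bed corners at (41,435), (318,503), (421,108) and (152,43). The front edge of the fence's top face runs from about (140,212) to (338,260).

```bash
cat > fit.py <<'E'
from h import *
c=load('top0')
def rig(L,W):
    L=np.array(L,float);W=np.array(W)[:,:2];l=L-L.mean(0);w=W-W.mean(0)
    th=np.arctan2((l[:,0]*w[:,1]-l[:,1]*w[:,0]).sum(),(l*w).sum()); R=np.array([[np.cos(th),-np.sin(th)],[np.sin(th),np.cos(th)]])
    t=W.mean(0)-R@L.mean(0); return th,t,R,(L@R.T+t-W).round(4).tolist()
px=lambda uv:(np.array(uv)+.5)/5-.5+np.array([210,120])
W=atz(c,px([(41,435),(318,503),(421,108),(152,43)]),.014)
th,t,R,e=rig([(-.105,.085),(-.105,-.085),(.145,-.085),(.145,.085)],W)
print('jig',th,t,e)
F=atz(c,px([(140,212),(338,260)]),.061); print('fence top front in jig',((F[:,:2]-t)@R).round(4).tolist())
H=atz(c,px([(120,194),(372,250)]),.060);print('cheek front top',((H[:,:2]-t)@R).round(4).tolist())
P=cloud(c)
# mat by colour-free quad refine; depth bed plane check
for nm,(u,v) in {'bed':px((200,350)),'fencetop':px((240,222)),'mat':(347,222)}.items():
    u,v=int(round(u)),int(round(v)); print(nm,P[v,u])
s=1.5625
th,t,R,e=rig([(.105,.105),(.105,-.105),(-.105,-.105),(-.105,.105)],atz(c,(np.array([(512,278),(608,312),(580,414),(475,378)])+.5)/s-.5,.003))
print('mat',th,t,e)
# scene camera knob and plate
d=load('scene0');Q=cloud(d).reshape(-1,3);q=Q[(np.hypot(Q[:,0]-.443,Q[:,1]-.312)<.11)]
k=q[(q[:,2]>.1)&(q[:,2]<.13)];pl=q[(q[:,2]>.082)&(q[:,2]<.089)];print('scene knob',k.mean(0),k.max(0),k.min(0),'plate',cv2.minEnclosingCircle(pl[:,:2].astype(np.float32)))
E
python3 fit.py
```

```text
jig -0.24410191739604545 [ 0.59018255 -0.00783717] [[0.0008, 0.0005], [-0.0022, -0.0017], [-0.0004, 0.0001], [0.0018, 0.001]]
fence top front in jig [[0.028, 0.0583], [0.0295, -0.0582]]
cheek front top [[0.0356, 0.0723], [0.0404, -0.0756]]
bed [0.55874294 0.00560618 0.01334347]
fencetop [ 0.62626928 -0.01647485  0.06119273]
mat [ 0.46784404 -0.28421434  0.00115925]
mat -0.3332578336634785 [ 0.47216109 -0.28732796] [[0.0047, 0.0056], [0.0003, -0.0061], [-0.0037, 0.0001], [-0.0013, 0.0003]]
scene knob [0.44596303 0.30755567 0.11601498] [0.4565141  0.32413843 0.12715496] [0.43368233 0.29839954 0.10072883] plate ((0.4442150294780731, 0.3102553188800812), 0.09308425337076187)
```

```bash
python3 -c "
import bench;print([n for n in dir(bench) if n[0]!='_']); print(getattr(bench,'grasp_offset',None))"
```

```text
['Unreachable', 'camera', 'grasp_offset', 'sign_off', 'state']
0.0187
```

>>> apply_moves([
  [0, 0, 0, -0.9, -0.8, 0, 85],
  [0, 0, 0, -0.9, -0.8, 0, 85],
  [0, 0, 0, -0.9, -0.8, 0, 85],
  [0, 0, 0, -0.9, -0.8, 0, 85],
  [0, 0, 0, -0.9, -0.8, 0, 85],
  [0, 0, 0, -0.9, -0.8, 0, 85],
  [0, 0, 0, -0.9, -0.8, 0, 85],
  [0, 0, 0, -0.9, -0.8, 0, 85],
  [0, 0, 0, -0.9, -0.8, 0, 85],
  [0, 0, 0, -0.9, 0, 0, 85],
  [0, 0, 0, -0.9, 0, 0, 85],
  [0, 0, 0, -0.9, 0, 0, 85],
])

```text
time_s: 1.6
position: [0.3033, 0.3469, 0.2312]
tcp_rot: [0.114, 0.994, -0.0, -0.0]
wrist_force: [0.2, 0.7, -0.1]
grip_width: 0.995
gripper_force: 0.0
```

>>> apply_moves([
  [0, 0, 0, -0.9, 0, 0, 85],
  [0, 0, 0, -0.9, 0, 0, 85],
  [0, 0, 0, -0.9, 0, 0, 85],
  [0, 0, 0, -0.9, 0, 0, 85],
  [0, 0, 0, -0.9, 0, 0, 85],
  [0, 0, 0, -0.9, 0, 0, 85],
  [0, 0, 0, -0.9, -0.1, 0.5, 85],
  [0, 0, 0, -0.9, 0, 0.8, 85],
  [0, 0, 0, 0, 0, 0.8, 85],
  [0, 0, 0, 0, 0, 0.8, 85],
  [0, 0, 0, 0, 0, 0, 85],
])

```text
time_s: 2.98
position: [0.4409, 0.3121, 0.1719]
tcp_rot: [0.113, 0.994, -0.001, -0.001]
wrist_force: [-0.3, -0.2, 0.8]
grip_width: 0.994
gripper_force: 0.0
```

Run:
```python
from h import *
c=snap('wrist','w1'); print(state()['position'],c['fx'],-c['R'].T@c['t'])
P=cloud(c); Q=P.reshape(-1,3); q=Q[(np.hypot(Q[:,0]-.443,Q[:,1]-.312)<.11)]
k=q[(q[:,2]>.115)&(q[:,2]<.126)&(np.hypot(q[:,0]-.443,q[:,1]-.312)<.03)]
pl=q[(q[:,2]>.08)&(q[:,2]<.09)]
print(len(k),k.mean(0),k.min(0),k.max(0),cv2.minEnclosingCircle(pl[:,:2].astype(np.float32)))
```

```text
[0.44136696 0.3123459  0.17293295] 281.8082902715833 [0.37486145 0.32790004 0.31476615]
811 [0.44041005 0.3126142  0.12074822] [0.42967657 0.30097627 0.11506425] [0.45291931 0.32406533 0.12313929] ((0.4420846104621887, 0.31199920177459717), 0.09234368056058884)
```

View pics/w1.png

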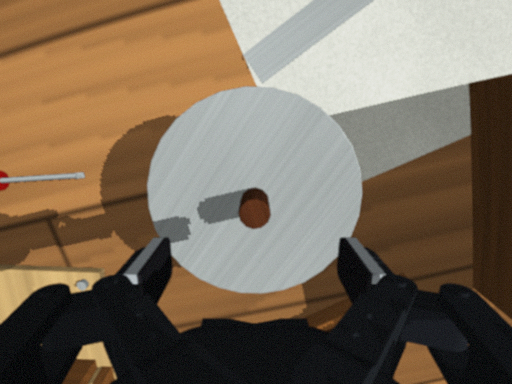

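The wrist view shows the knob at (255,208), midway between the fingertips (about 158 and 350), so I descend and grip.

>>> apply_moves([
  [0, 0, 0, 0, 0, 0.8, 85],
  [0, 0, 0, 0, 0, 0.8, 85],
  [0, 0, 0, 0, 0, 0.8, 70],
  [0, 0, 0, 0, 0, 0.8, 60],
  [0, 0, 0, 0, 0, 0.7, 50],
  [0, 0, 0, 0, 0, 0, 15],
  [0, 0, 0, 0, 0, 0, 15],
  [0, 0, 0, 0, 0, 0, 15],
  [0, 0, 0, 0, 0, 0, 15],
  [0, 0, 0, 0, 0, 0, 15],
], newtons=70)

```text
time_s: 4.28
position: [0.4419, 0.3123, 0.0954]
tcp_rot: [0.114, 0.994, 0.0, 0.0]
wrist_force: [-0.2, -0.3, -3.0]
grip_width: 0.252
gripper_force: 68.7
```

>>> apply_moves([
  [0, 0, 0, 0, 0, -0.2, 15],
  [0, 0, 0, 0, 0, -0.5, 15],
  [0, 0, 0, 0, 0, -0.8, 15],
  [0, 0, 0, 0, 0, -0.8, 15],
  [0, 0, 0, 0, 0, -0.8, 15],
  [0, 0, 0, 0, 0, -0.8, 15],
  [0, 0, 0, 0, 0, -0.8, 15],
  [0, 0, 0, 0, 0, -0.6, 15],
  [0, 0, 0, -0.1, -0.4, -0.3, 15],
  [0, 0, 0, -0.2, -0.7, 0, 15],
  [0, 0, 0, -0.26, -0.9, 0, 15],
  [0, 0, 0, -0.26, -0.9, 0, 15],
])

```text
time_s: 5.78
position: [0.4446, 0.2504, 0.2069]
tcp_rot: [0.114, 0.993, -0.0, -0.0]
wrist_force: [-0.2, 0.4, -2.7]
grip_width: 0.259
gripper_force: 68.7
```

>>> apply_moves([
  [0, 0, 0, -0.26, -0.9, 0, 15],
  [0, 0, 0, -0.26, -0.9, 0, 15],
  [0, 0, 0, -0.26, -0.9, 0, 15],
  [0, 0, 0, -0.26, -0.9, 0, 15],
  [0, 0, 0, -0.26, -0.9, 0, 15],
  [0, 0, 0, -0.26, -0.9, 0, 15],
  [0, 0, 0, -0.26, -0.9, 0, 15],
  [0, 0, 0, -0.26, -0.9, 0, 15],
  [0, 0, 0, -0.26, -0.9, 0, 15],
  [0, 0, 0, -0.26, -0.9, 0, 15],
  [0, 0, 0, -0.26, -0.9, 0, 15],
  [0, 0, 0, -0.26, -0.9, 0, 15],
])

```text
time_s: 7.28
position: [0.4566, 0.0263, 0.2073]
tcp_rot: [0.114, 0.994, -0.0, 0.0]
wrist_force: [0.1, 0.6, -2.6]
grip_width: 0.255
gripper_force: 68.7
```

Run:
```python
from h import *
c=snap('top','top2'); s=state(); print(s['position'],s['wrist_force'],s['grip_width'])
a=c['color'][:,:,::-1]
P=cloud(c); m=np.zeros((384,512),bool); m[180:270,90:185]=1
q=P[m]; k=q[(q[:,2]>.064)&(q[:,2]<.078)]; print('block',k.mean(0),len(k))
r=q[(q[:,2]>.0785)&(q[:,2]<.09)]; print('rim',cv2.minEnclosingCircle(r[:,:2].astype(np.float32)))
o=np.hstack([cv2.resize(a[185:265,95:175],(560,560),interpolation=cv2.INTER_CUBIC)]); cv2.imwrite('pics/pot2.png',o)
```

```text
[0.45679003 0.02486198 0.20734868] [ 0.52469989 -1.11354597 -2.42812653] 0.25826536750990653
block [0.44231863 0.32636016 0.07129651] 565
rim ((0.4417644739151001, 0.3120543658733368), 0.08870842307806015)
```

View pics/pot2.png

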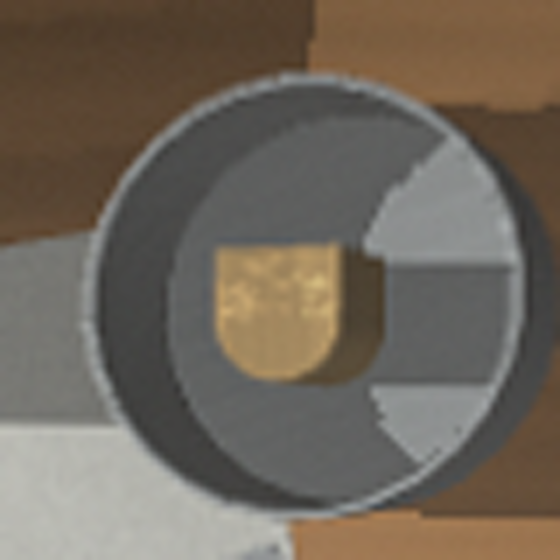

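View pics/mat.png

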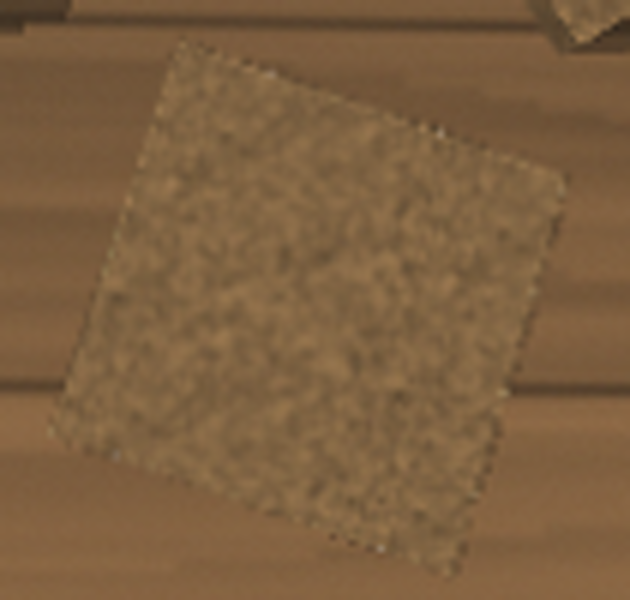

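Pot crop (7x, offset 95,185): the block's flat edge runs (215,244)-(340,246), facing away from the robot, and the nose end is at (275,382). Mat crop (6x, offset 295,170): corners at (180,40), (567,185), (452,575) and (52,432).

Run:
```python
from h import *
import importlib.util
exec(open('fit.py').read().split("px=")[0])
f=lambda uv,k,o:(np.array(uv)+.5)/k-.5+np.array(o)
th,t,R,e=rig([(.105,.105),(.105,-.105),(-.105,-.105),(-.105,.105)],atz(c,f([(180,40),(567,185),(452,575),(52,432)],6,(295,170)),.003)); print('mat',th,t,e)
d=load('top2')
W=atz(d,f([(215,244),(340,246),(275,382),(215,315),(341,315)],7,(95,185)),.071); print(W)
P=cloud(d)[185:265,95:175].reshape(-1,3); k=P[(P[:,2]>.067)&(P[:,2]<.076)&(np.hypot(P[:,0]-.4423,P[:,1]-.326)<.05)]
h=cv2.convexHull((k[:,:2]*1e4).astype(np.float32)); A=cv2.contourArea(h)/1e8
mm=cv2.moments(h); print('hull area',A,28*50e-6+np.pi*25**2/2*1e-6,'centroid',mm['m10']/mm['m00']/1e4,mm['m01']/mm['m00']/1e4, k[:,2].mean())
ang=.5*np.arctan2(2*mm['mu11'],mm['mu20']-mm['mu02']);print('principal',ang,'ext',k.max(0),k.min(0))
```

```text
mat -0.3360945266044473 [ 0.47223049 -0.2839459 ] [[0.0004, -0.0002], [0.0028, -0.0025], [-0.002, 0.0005], [-0.0013, 0.0022]]
[[0.46141668 0.35177843 0.071     ]
 [0.46145662 0.30118211 0.071     ]
 [0.40732419 0.32423535 0.071     ]
 [0.43324105 0.34998785 0.071     ]
 [0.43415496 0.29924758 0.071     ]]
hull area 0.002257774889277816 0.00238174770424681 centroid 0.4372433588627551 0.32495738424066745 0.07072161730364604
principal 0.30944425758537164 ext [0.46091507 0.35043153 0.07584802] [0.41039235 0.30040311 0.06706266]
```

>>> apply_moves([
  [0, 0, 0, -0.25, -0.9, 0, 15],
  [0, 0, 0, -0.25, -0.9, 0, 15],
  [0, 0, 0, -0.25, -0.9, 0, 15],
  [0, 0, 0, -0.25, -0.9, 0, 15],
  [0, 0, 0, -0.25, -0.9, 0, 15],
  [0, 0, 0, -0.25, -0.9, 0, 15],
  [0, 0, 0, -0.25, -0.9, 0, 15],
  [0, 0, 0, -0.25, -0.9, 0, 15],
  [0, 0, 0, -0.25, -0.9, 0, 15],
  [0, 0, 0, -0.25, -0.9, 0, 15],
  [0, 0, 0, -0.25, -0.9, 0, 15],
])

```text
time_s: 8.7
position: [0.4657, -0.179, 0.2073]
tcp_rot: [0.114, 0.994, 0.0, -0.0]
wrist_force: [0.1, 0.3, -2.3]
grip_width: 0.258
gripper_force: 69.0
```

>>> apply_moves([
  [0, 0, 0, -0.25, -0.9, 0, 15],
  [0, 0, 0, -0.25, -0.9, 0.2, 15],
  [0, 0, 0, -0.25, -0.9, 0.4, 15],
  [0, 0, 0, -0.25, -0.9, 0.6, 15],
  [0, 0, 0, -0.25, -0.6, 0.8, 15],
  [0, 0, 0, -0.25, -0.5, 0.8, 15],
  [0, 0, 0, 0, -0.27, 0.8, 15],
  [0, 0, 0, 0, 0, 0.8, 15],
  [0, 0, 0, 0, 0, 0.8, 15],
  [0, 0, 0, 0, 0, 0.8, 15],
  [0, 0, 0, 0, 0, 0.5, 15],
  [0, 0, 0, 0, 0, 0, 15],
])

```text
time_s: 10.2
position: [0.4722, -0.2811, 0.0766]
tcp_rot: [0.114, 0.994, 0.0, -0.0]
wrist_force: [0.3, 0.4, -2.2]
grip_width: 0.257
gripper_force: 69.1
```

>>> apply_moves([
  [0, 0, 0, 0, -0.15, 0.6, 15],
  [0, 0, 0, 0, 0, 0.7, 15],
  [0, 0, 0, 0, 0, 0.6, 15],
  [0, 0, 0, 0, 0, 0.3, 15],
  [0, 0, 0, 0, 0, 0.15, 15],
  [0, 0, 0, 0, 0, 0.1, 15],
  [0, 0, 0, 0, 0, 0, 15],
])

```text
time_s: 11.08
position: [0.4718, -0.2843, 0.0284]
tcp_rot: [0.114, 0.994, -0.0, 0.0]
wrist_force: [0.7, -0.4, -2.3]
grip_width: 0.26
gripper_force: 69.1
```

>>> apply_moves([
  [0, 0, 0, 0, 0, 0.1, 15],
  [0, 0, 0, 0, 0, 0.05, 15],
  [0, 0, 0, 0, 0, 0, 15],
])

```text
time_s: 11.45
position: [0.4717, -0.2843, 0.0253]
tcp_rot: [0.114, 0.994, 0.0, -0.0]
wrist_force: [-0.3, 0.3, -3.5]
grip_width: 0.254
gripper_force: 69.1
```

>>> apply_moves([
  [0, 0, 0, 0, 0, 0.05, 15],
  [0, 0, 0, 0, 0, 0.03, 15],
  [0, 0, 0, 0, 0, 0, 15],
])

```text
time_s: 11.82
position: [0.4718, -0.2843, 0.0242]
tcp_rot: [0.114, 0.994, -0.0, 0.0]
wrist_force: [-2.5, 1.2, 6.3]
grip_width: 0.261
gripper_force: 70.1
```

>>> apply_moves([
  [0, 0, 0, 0, 0, 0, 85],
  [0, 0, 0, 0, 0, 0, 85],
  [0, 0, 0, 0, 0, 0, 85],
  [0, 0, 0, 0, 0, 0, 85],
  [0, 0, 0, 0, 0, -0.5, 85],
  [0, 0, 0, 0, 0, -0.8, 85],
  [0, 0, 0, 0, 0, -0.9, 85],
  [0, 0, -0.5, 0, 0, -0.9, 85],
  [0, 0, -0.6, 0, 0, -0.9, 85],
  [0, 0, -0.6, 0, 0, -0.9, 85],
  [0, 0, -0.6, 0, 0, -0.9, 85],
  [0, 0, 0, 0, 0.5, -0.9, 85],
])

```text
time_s: 13.32
position: [0.4713, -0.2743, 0.1595]
tcp_rot: [-0.023, 1.0, -0.0, 0.0]
wrist_force: [-0.2, 1.2, -0.5]
grip_width: 0.994
gripper_force: 0.0
```

Run:
```python
from h import *
c=snap('wrist','w2'); s=state(); print(s['position'],s['tcp_rot'],s['grip_width'])
t=snap('top','top3')
P=cloud(t)[165:275,290:405].reshape(-1,3); pl=P[(P[:,2]>.008)&(P[:,2]<.022)&(np.hypot(P[:,0]-.472,P[:,1]+.284)<.11)]; print('lid',cv2.minEnclosingCircle(pl[:,:2].astype(np.float32)),len(pl))
```

```text
[ 0.47198782 -0.27351772  0.16144373] [-2.33094468e-02  9.99726882e-01 -8.88398178e-04  1.42862789e-03] 0.9914546260366873
lid ((0.47231701016426086, -0.2815345525741577), 0.09171756356954575) 1401
```

View pics/w2.png

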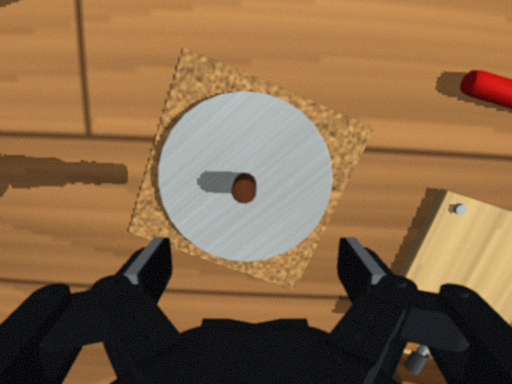

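The lid sits centred on the mat (lid centre (245,176), mat corners (184,48), (372,128), (293,286), (130,232)). Now I go back over the pot.

>>> apply_moves([
  [0, 0, 0, 0, 0.9, -0.5, 85],
  [0, 0, 0, 0, 0.9, -0.5, 85],
  [0, 0, 0, 0, 0.9, -0.5, 85],
  [0, 0, 0, 0, 0.9, -0.5, 85],
  [0, 0, 0, 0, 0.9, 0, 85],
  [0, 0, 0, 0, 0.9, 0, 85],
  [0, 0, 0, 0, 0.9, 0, 85],
  [0, 0, 0, 0, 0.9, 0, 85],
  [0, 0, 0, 0, 0.9, 0, 85],
  [0, 0, 0, 0, 0.9, 0, 85],
  [0, 0, 0, 0, 0.9, 0, 85],
  [0, 0, 0, 0, 0.9, 0, 85],
])

```text
time_s: 14.92
position: [0.4608, -0.0574, 0.1977]
tcp_rot: [-0.024, 1.0, -0.0, 0.0]
wrist_force: [0.1, -0.9, 0.9]
grip_width: 0.993
gripper_force: 0.0
```

>>> apply_moves([
  [0, 0, 0, 0, 0.9, 0, 85],
  [0, 0, 0, 0, 0.9, 0, 85],
  [0, 0, 0, 0, 0.9, 0, 85],
  [0, 0, 0, 0, 0.9, 0, 85],
  [0, 0, 0, 0, 0.9, 0, 85],
  [0, 0, 0, 0, 0.9, 0, 85],
  [0, 0, 0, 0, 0.9, 0, 85],
  [0, 0, 0, 0, 0.9, 0, 85],
  [0, 0, 0, 0, 0.9, 0, 85],
  [0, 0, 0, 0, 0.9, 0, 85],
  [0, 0, 0, 0, 0.9, 0, 85],
  [0, 0, 0, 0, 0.9, 0, 85],
])

```text
time_s: 16.42
position: [0.4501, 0.1584, 0.1977]
tcp_rot: [-0.024, 1.0, 0.0, 0.0]
wrist_force: [0.6, -0.5, 0.0]
grip_width: 0.996
gripper_force: 0.0
```

>>> apply_moves([
  [0, 0, 0, 0, 0.9, 0, 85],
  [0, 0, 0, 0, 0.9, 0, 85],
  [0, 0, 0, 0, 0.9, 0, 85],
  [0, 0, 0, 0, 0.9, 0, 85],
  [0, 0, 0, 0, 0.9, 0, 85],
  [0, 0, 0, 0, 0.9, 0, 85],
  [0, 0, 0, 0, 0.9, 0, 85],
  [0, 0, 0, 0, 0.9, 0, 85],
  [0, 0, 0, 0, 0.9, 0, 85],
  [0, 0, 0, 0, 0.3, 0, 85],
  [0, 0, 0, 0, 0, 0, 85],
  [0, 0, 0, 0, 0, 0, 85],
])

```text
time_s: 17.92
position: [0.4424, 0.3246, 0.1977]
tcp_rot: [-0.024, 1.0, -0.0, -0.0]
wrist_force: [0.5, 0.7, 0.7]
grip_width: 0.994
gripper_force: 0.0
```

Run:
```python
from h import *
c=snap('wrist','w3'); s=state(); print(s['position'],s['tcp_rot'])
P=cloud(c).reshape(-1,3); k=P[(P[:,2]>.067)&(P[:,2]<.075)&(np.hypot(P[:,0]-.44,P[:,1]-.326)<.045)]
h=cv2.convexHull((k[:,:2]*1e4).astype(np.float32)); mm=cv2.moments(h); print('A',cv2.contourArea(h)/1e8,'cen',mm['m10']/mm['m00']/1e4,mm['m01']/mm['m00']/1e4,k.min(0),k.max(0))
# fit D outline
from scipy.optimize import least_squares
def D(p,yaw):
    q=p[:2]
a=np.r_[[(.014,y) for y in np.linspace(-.025,.025,25)],[(x,s*.025) for x in np.linspace(-.014,.014,14) for s in(-1,1)],[(-.014-.025*np.cos(t),.025*np.sin(t)) for t in np.linspace(-1.5,1.5,40)]]
from scipy.spatial import cKDTree
H=h.reshape(-1,2)/1e4; H=np.concatenate([np.linspace(H[i],H[(i+1)%len(H)],20)[:-1] for i in range(len(H))])
T=cKDTree(H)
def res(p):
    R=np.array([[np.cos(p[2]),-np.sin(p[2])],[np.sin(p[2]),np.cos(p[2])]]); return T.query(a@R.T+p[:2])[0]
r=least_squares(res,[.447,.325,.03],x_scale=[.01,.01,.1],diff_step=1e-3); print(r.x,np.sqrt(np.mean(r.fun**2)))
rim=P[(P[:,2]>.077)&(P[:,2]<.084)&(abs(np.hypot(P[:,0]-.442,P[:,1]-.312)-.086)<.012)]; print('rim',cv2.minEnclosingCircle(rim[:,:2].astype(np.float32)),len(rim))
```

```text
[0.44245978 0.32454243 0.1977154 ] [-2.38531949e-02  9.99715470e-01 -6.70643368e-05 -4.03171189e-06]
A 0.0023302926522922518 cen 0.436046779429323 0.32482194834802697 [0.40754792 0.29991542 0.0670481 ] [0.46103635 0.35079096 0.07328751]
[0.44616047 0.32529817 0.04018235] 0.0004545768718325836
rim ((0.4416714608669281, 0.31214720010757446), 0.08821143954992294) 2583
```

View pics/w3.png

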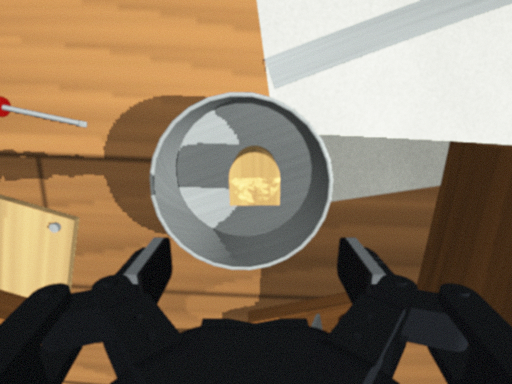

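The wrist view shows the block at (255,180), centred between the fingers and square to them; the fit gives (0.446, 0.325), yaw 0.04. I descend and grip.

>>> apply_moves([
  [0, 0, 0.07, -0.03, 0.03, 0.8, 75],
  [0, 0, 0, 0, 0, 0.8, 75],
  [0, 0, 0, 0, 0, 0.8, 75],
  [0, 0, 0, 0, 0, 0.8, 75],
  [0, 0, 0, 0, 0, 0.8, 75],
  [0, 0, 0, 0, 0, 0.8, 75],
  [0, 0, 0, 0, 0, 0.8, 75],
  [0, 0, 0, 0, 0, 0.8, 75],
  [0, 0, 0, 0, 0, 0.8, 75],
  [0, 0, 0, 0, 0, 0.8, 75],
  [0, 0, 0, 0, 0, 0.7, 75],
  [0, 0, 0, 0, 0, 0, 70],
])

```text
time_s: 19.48
position: [0.4425, 0.3253, 0.0226]
tcp_rot: [-0.02, 1.0, -0.0, -0.001]
wrist_force: [0.8, 0.2, 0.7]
grip_width: 0.822
gripper_force: 0.0
```

>>> apply_moves([
  [0, 0, 0, 0, 0, 0, 60],
  [0, 0, 0, 0, 0, 0, 55],
  [0, 0, 0, 0, 0, 0, 50],
  [0, 0, 0, 0, 0, 0, 40],
  [0, 0, 0, 0, 0, 0, 40],
  [0, 0, 0, 0, 0, 0, 40],
], newtons=60)

```text
time_s: 20.23
position: [0.4433, 0.3259, 0.0244]
tcp_rot: [-0.02, 1.0, 0.0, 0.001]
wrist_force: [-0.5, -1.0, 6.5]
grip_width: 0.581
gripper_force: 62.2
```

>>> apply_moves([
  [0, 0, 0, 0, 0, -0.2, 40],
  [0, 0, 0, 0, 0, -0.5, 40],
  [0, 0, 0, 0, 0, -0.9, 40],
  [0, 0, 0, 0, 0, -0.9, 40],
  [0, 0, 0, 0, 0, -0.9, 40],
  [0, 0, 0, 0, 0, -0.9, 40],
  [0, 0, 0, 0, 0, -0.9, 40],
  [0, 0, 0, 0, 0, -0.9, 40],
  [0, 0, 0.59, 0, 0, -0.9, 40],
  [0, 0, 0.59, 0, 0, -0.9, 40],
  [0, 0, 0.59, 0, 0, -0.9, 40],
  [0, 0, 0.59, 0, 0, -0.9, 40],
])

```text
time_s: 21.72
position: [0.4428, 0.3255, 0.2189]
tcp_rot: [0.123, 0.992, -0.0, -0.0]
wrist_force: [0.0, -0.5, -1.0]
grip_width: 0.58
gripper_force: 62.1
```

>>> apply_moves([
  [0, 0, 0, -0.5, -0.4, 0, 40],
  [0, 0, 0, -0.9, -0.85, 0, 40],
  [0, 0, 0, -0.9, -0.85, 0, 40],
  [0, 0, 0, -0.9, -0.85, 0, 40],
  [0, 0, 0, -0.9, -0.85, 0, 40],
  [0, 0, 0, -0.9, -0.85, 0, 40],
  [0, 0, 0, -0.9, -0.85, 0, 40],
  [0, 0, 0, -0.9, -0.85, 0, 40],
  [0, 0, 0, -0.9, -0.85, 0, 40],
  [0, 0, 0, -0.9, -0.85, 0, 40],
  [0, 0, 0, -0.9, -0.85, 0, 40],
])

```text
time_s: 23.1
position: [0.5846, 0.1055, 0.2169]
tcp_rot: [0.121, 0.993, -0.0, -0.001]
wrist_force: [-0.5, -0.7, -1.2]
grip_width: 0.58
gripper_force: 62.1
```

>>> apply_moves([
  [0, 0, 0, -0.9, -0.85, 0, 40],
  [0, 0, 0, -0.9, -0.85, 0, 40],
  [0, 0, 0, -0.9, -0.85, 0, 40],
  [0, 0, 0, -0.9, -0.85, 0, 40],
  [0, 0, 0, -0.9, -0.85, 0, 40],
  [0, 0, 0, -0.9, -0.85, 0, 40],
  [0, 0, 0, -0.3, -0.4, 0, 40],
  [0, 0, 0, 0, 0, 0, 40],
])

```text
time_s: 24.1
position: [0.6686, -0.0276, 0.2174]
tcp_rot: [0.122, 0.993, 0.0, -0.0]
wrist_force: [0.4, -0.5, -1.6]
grip_width: 0.578
gripper_force: 62.1
```

Run:
```python
from h import *
c=snap('wrist','w4'); s=state(); print(s['position'],s['tcp_rot'],s['wrist_force'],-c['R'].T@c['t'])
cv2.imwrite('pics/w4b.png',cv2.resize(c['color'][:,:,::-1],(800,600),interpolation=cv2.INTER_CUBIC))
```

```text
[ 0.6683679  -0.02700806  0.217548  ] [ 1.21420761e-01  9.92601101e-01  9.43218436e-05 -2.09196431e-04] [-0.11167205 -0.23333537 -1.74297458] [ 0.60255637 -0.01090347  0.36017834]
```

View pics/w4b.png

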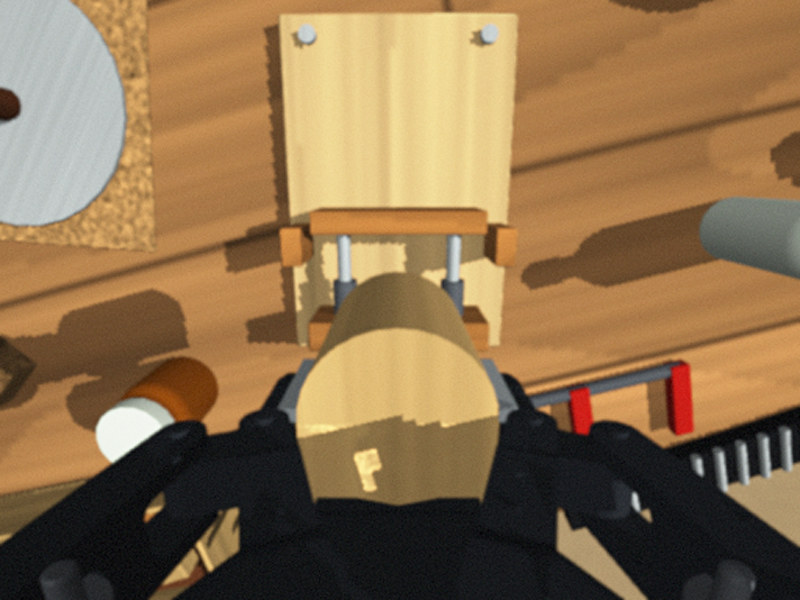

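The view (800x600) shows the fence top's front edge at (311,210)-(487,209), its back edge at (311,234)-(487,233), cheek fronts at (281,228) and (515,226), and the bed's front corners at (280,14) and (517,14). The block is square and held upright.

Run:
```python
from h import *
exec(open('fit.py').read().split("px=")[0])
c=load('w4'); f=lambda uv:(np.array(uv)+.5)/1.5625-.5
F=atz(c,f([(311,210),(487,209),(311,234),(487,233)]),.061); C=atz(c,f([(281,228),(302,227),(494,226),(515,226)]),.060); B=atz(c,f([(280,14),(517,14)]),.014)
print(F[:,:2],C[:,:2],B[:,:2])
L=[(.030,-.06),(.030,.06),(.046,-.06),(.046,.06),(.042,-.081),(.042,-.067),(.042,.067),(.042,.081),(-.105,-.085),(-.105,.085)]
th,t,R,e=rig(L,np.r_[F,C,B]); print(th,t,e)
th2,t2,_,e2=rig(L[:8],np.r_[F,C]); print(th2,t2,t2+[0.03*np.cos(th2),.03*np.sin(th2)])
p=np.array([.6685,-.0273]); print('tcp in jig',(p-t)@R)
# tool yaw and block edges in hand: block top z
s=state(); q=s['tcp_rot']; print('tool yaw',np.arctan2(q[1]**2-q[0]**2,2*q[0]*q[1])-np.pi/2)
G=atz(c,f([(297,405),(310,495),(498,405),(488,495)]),.2175-.0194+.066); print('block top in jig',((G[:,:2]-t)@R).round(4).tolist())
```

```text
[[ 0.60637179 -0.07125936]
 [ 0.63412495  0.04306735]
 [ 0.62170681 -0.07588208]
 [ 0.64983443  0.03999498]] [[ 0.61287753 -0.09474105]
 [ 0.61574449 -0.08066485]
 [ 0.64648515  0.04569428]
 [ 0.64988312  0.05959601]] [[ 0.47030034 -0.06319977]
 [ 0.51059458  0.09907258]]
-0.24123084455805005 [ 0.59111083 -0.00720431] [[-0.0005, -0.0014], [0.0005, 0.0008], [-0.0003, -0.0006], [0.0003, 0.0001], [-0.0003, -0.0012], [0.0001, -0.0016], [0.0014, 0.0021], [0.0014, 0.0018], [-0.0015, -0.0015], [-0.0011, 0.0013]]
-0.23744937762318966 [ 0.59075089 -0.00736537] [ 0.61990912 -0.0144221 ]
tcp in jig [ 0.07994916 -0.00102569]
tool yaw -0.24344222387439984
block top in jig [[0.0643, -0.0254], [0.0905, -0.0238], [0.0644, 0.0235], [0.0906, 0.0226]]
```

>>> apply_moves([
  [0, 0, -0.02, 0.6, 0.05, 0, 40],
  [0, 0, 0, 0.9, 0, 0, 40],
  [0, 0, 0, 0.9, 0, 0, 40],
  [0, 0, 0, 0.9, 0, 0, 40],
  [0, 0, 0, 0.9, 0, 0.3, 40],
  [0, 0, 0, 0.6, 0, 0.6, 40],
  [0, 0, 0, 0.3, 0, 0.9, 40],
  [0, 0, 0, 0, 0, 0.9, 40],
  [0, 0, 0, 0, 0, 0.9, 40],
  [0, 0, 0, 0, 0, 0.9, 40],
  [0, 0, 0, 0, 0, 0.9, 40],
  [0, 0, 0, 0, 0, 0.9, 40],
])

```text
time_s: 25.65
position: [0.5698, -0.0018, 0.0904]
tcp_rot: [0.12, 0.993, 0.0, -0.0]
wrist_force: [1.4, -0.3, -0.8]
grip_width: 0.584
gripper_force: 62.1
```

>>> apply_moves([
  [0, 0, 0, 0, 0, 0.8, 40],
  [0, 0, 0, 0, 0, 0.7, 40],
  [0, 0, 0, 0, 0, 0.5, 40],
  [0, 0, 0, 0, 0, 0.4, 40],
  [0, 0, 0, 0, 0, 0.3, 40],
  [0, 0, 0, 0, 0, 0, 40],
])

```text
time_s: 26.4
position: [0.5697, -0.0018, 0.0375]
tcp_rot: [0.12, 0.993, -0.0, -0.0]
wrist_force: [0.4, 0.1, -0.6]
grip_width: 0.581
gripper_force: 62.1
```

>>> apply_moves([
  [0, 0, 0, 0, 0, 0.1, 40],
  [0, 0, 0, 0, 0, 0.07, 40],
  [0, 0, 0, 0, 0, 0, 40],
])

```text
time_s: 26.78
position: [0.5698, -0.0018, 0.0343]
tcp_rot: [0.12, 0.993, 0.0, 0.0]
wrist_force: [-0.4, -0.2, -1.4]
grip_width: 0.582
gripper_force: 62.1
```

Run:
```python
from h import *
s=state(); print(s['position'],s['wrist_force'],s['wrist_torque'])
t=np.array([.5911,-.0072]);a=-.241;R=np.array([[np.cos(a),-np.sin(a)],[np.sin(a),np.cos(a)]]); print((s['position'][:2]-t)@R)
```

```text
[ 0.56975977 -0.00180042  0.03431989] [-0.43569801 -0.16209235 -1.38068452] [0.03654388 0.00056158 0.05135476]
[-0.02201223  0.00015018]
```

Ease down in half-millimetre steps.

>>> apply_moves([
  [0, 0, 0, 0, 0, 0.03, 40],
  [0, 0, 0, 0, 0, 0, 40],
])

```text
time_s: 27.02
position: [0.5698, -0.0018, 0.0337]
tcp_rot: [0.12, 0.993, -0.0, 0.0]
wrist_force: [0.6, 0.6, -1.5]
grip_width: 0.581
gripper_force: 62.1
```

>>> apply_moves([
  [0, 0, 0, 0, 0, 0.02, 40],
  [0, 0, 0, 0, 0, 0, 40],
])

```text
time_s: 27.28
position: [0.5698, -0.0018, 0.0334]
tcp_rot: [0.12, 0.993, -0.0, 0.0]
wrist_force: [-0.8, 0.1, 1.6]
grip_width: 0.58
gripper_force: 62.3
```

>>> apply_moves([
  [0, 0, 0, -0.3, 0, 0, 40],
  [0, 0, 0, -0.4, 0, 0, 40],
  [0, 0, 0, -0.4, 0, 0, 40],
  [0, 0, 0, -0.4, 0, 0, 40],
  [0, 0, 0, 0, 0, 0, 40],
])

```text
time_s: 27.9
position: [0.6002, -0.0093, 0.0335]
tcp_rot: [0.12, 0.993, -0.0, 0.001]
wrist_force: [1.7, -0.8, 1.3]
grip_width: 0.578
gripper_force: 62.3
```

>>> apply_moves([
  [0, 0, 0, -0.1, 0, 0, 40],
  [0, 0, 0, -0.1, 0, 0, 40],
  [0, 0, 0, 0, 0, 0, 40],
])

```text
time_s: 28.28
position: [0.6025, -0.0098, 0.0334]
tcp_rot: [0.12, 0.993, 0.0, -0.0]
wrist_force: [-2.1, 0.3, 5.6]
grip_width: 0.577
gripper_force: 62.5
```

>>> apply_moves([
  [0, 0, 0, -0.1, 0, 0, 40],
  [0, 0, 0, -0.1, 0, 0, 40],
  [0, 0, 0, 0, 0, 0, 40],
])

```text
time_s: 28.65
position: [0.6055, -0.0106, 0.0335]
tcp_rot: [0.12, 0.993, 0.0, -0.001]
wrist_force: [-8.1, 1.6, 11.2]
grip_width: 0.578
gripper_force: 63.0
```

Run:
```python
from h import *
from scipy.spatial.transform import Rotation as Ro
s=state(); print(s['position'],Ro.from_quat(s['tcp_rot']).as_matrix().round(4).tolist(),s['wrist_force'],s['wrist_torque'])
t=np.array([.5911,-.0072]);a=-.241;R=np.array([[np.cos(a),-np.sin(a)],[np.sin(a),np.cos(a)]])
print('tcp jig',(s['position'][:2]-t)@R)
for n in('scene','top','wrist'):
    c=snap(n,n+'5'); P=cloud(c).reshape(-1,3); J=np.c_[(P[:,:2]-t)@R,P[:,2]]
    f=J[(J[:,2]>.057)&(J[:,2]<.065)&(abs(J[:,0]-.045)<.03)&(abs(J[:,1])<.058)]
    g=J[(J[:,2]>.056)&(J[:,2]<.064)&(abs(J[:,0]-.045)<.03)&(abs(abs(J[:,1])-.074)<.006)]
    print(n,len(f),len(g))
    for nm,A in(('f',f),('g',g)):
        if len(A)>15: print(nm,np.percentile(A[:,0],[2,10,50,90,98]).round(4),A[:,1].min(),A[:,1].max())
```

```text
[ 0.60546786 -0.01056901  0.03346694] [[-0.9711, 0.2388, -0.0029], [0.2388, 0.9711, 0.0005], [0.003, -0.0002, -1.0]] [-8.09165822  1.58787417 11.24828814] [ 0.23251587  1.22859017 -0.11864412]
tcp jig [0.01475672 0.00015758]
scene 179 49
f [0.0309 0.0344 0.0422 0.0494 0.0512] -0.05626382595467803 0.0574194211438911
g [0.0453 0.0475 0.0576 0.0697 0.071 ] -0.07963938927948364 0.07814344318780402
top 0 0
wrist 54 209
f [0.0461 0.0464 0.0472 0.0483 0.0486] -0.05557223849660359 0.05698436937519243
g [0.0427 0.0435 0.0469 0.067  0.0681] -0.0799782474852077 0.07998319107183874
```

>>> apply_moves([
  [0, 0, 0, 0, 0, -0.03, 40],
  [0, 0, 0, -0.1, 0, 0, 40],
  [0, 0, 0, -0.1, 0, -0.01, 40],
  [0, 0, 0, 0, 0, 0, 40],
])

```text
time_s: 29.3
position: [0.609, -0.0114, 0.0335]
tcp_rot: [0.12, 0.993, 0.0, -0.002]
wrist_force: [-6.6, 2.1, 3.7]
grip_width: 0.578
gripper_force: 62.4
```

>>> apply_moves([
  [0, 0, 0, -0.1, 0, -0.02, 40],
  [0, 0, 0, 0, 0, 0, 40],
])

```text
time_s: 29.55
position: [0.6106, -0.0118, 0.0335]
tcp_rot: [0.12, 0.993, 0.0, -0.002]
wrist_force: [-7.1, 2.4, 2.1]
grip_width: 0.578
gripper_force: 62.0
```

```bash
cat > chk.py <<'E'
import sys; from h import *
from scipy.spatial.transform import Rotation as Ro
s=state(); print(s['position'],Ro.from_quat(s['tcp_rot']).as_matrix().round(4)[2],s['wrist_force'],s['wrist_torque'])
t=np.array([.5911,-.0072]);a=-.241;R=np.array([[np.cos(a),-np.sin(a)],[np.sin(a),np.cos(a)]])
print('tcp jig',(s['position'][:2]-t)@R,'F jig',s['wrist_force'][:2]@R)
for n in('scene','wrist'):
    c=snap(n,n+sys.argv[1]); P=cloud(c).reshape(-1,3); J=np.c_[(P[:,:2]-t)@R,P[:,2]]
    f=J[(J[:,2]>.057)&(J[:,2]<.065)&(abs(J[:,0]-.05)<.03)&(abs(J[:,1])<.058)]
    for sg in(-1,1):
        A=f[f[:,1]*sg>.03]
        if len(A)>10: print(n,sg,len(A),np.percentile(A[:,0],[2,10,50,90,98]).round(4))
E
python3 chk.py 6
```

```text
[ 0.61058691 -0.01182345  0.03351331] [ 4.8e-03 -3.0e-04 -1.0e+00] [-7.06596784  2.35688883  2.09432356] [ 0.32914389  1.07570005 -0.1048109 ]
tcp jig [0.02002723 0.00016118] F jig [-7.42428759  0.60231252]
scene -1 46 [0.0287 0.0398 0.0471 0.054  0.0556]
scene 1 40 [0.0395 0.0409 0.0479 0.0549 0.056 ]
wrist -1 21 [0.0513 0.0517 0.0523 0.053  0.0535]
wrist 1 33 [0.0511 0.0514 0.0529 0.0539 0.0541]
```

>>> apply_moves([
  [0, -0.05, 0, -0.05, 0, -0.01, 40],
  [0, 0, 0, -0.1, 0, 0, 40],
  [0, 0, 0, 0, 0, 0, 40],
])

```text
time_s: 30.02
position: [0.613, -0.0124, 0.0335]
tcp_rot: [0.12, 0.993, -0.0, -0.0]
wrist_force: [-8.7, 2.7, 1.9]
grip_width: 0.576
gripper_force: 62.1
```

```bash
python3 chk.py 7
python3 - <<'E'
from h import *
a=load('scene7');b=load('wrist7')
# jig pixels in scene picture
A=cv2.resize(a['color'][185:265,225:320,::-1],(665,560),interpolation=cv2.INTER_CUBIC)
cv2.imwrite('pics/s7.png',A)
t=np.array([.5911,-.0072]);an=-.241;R=np.array([[np.cos(an),-np.sin(an)],[np.sin(an),np.cos(an)]])
K=np.array([[b['fx'],0,b['cx']],[0,b['fy'],b['cy']],[0,0,1.]])
L=np.array([(.042,-.06),(.042,-.067),(.042,-.081),(.042,.06),(.042,.067),(.042,.081),(.058,-.06),(.058,.06)])
X=np.c_[L@R.T+t,[.061,.06,.06,.061,.06,.06,.061,.061]]
p,_=cv2.projectPoints(X,cv2.Rodrigues(b['R'])[0],b['t'],K,b['distortion']); print(p.reshape(-1,2).round(1).tolist())
cv2.imwrite('pics/w7.png',cv2.resize(b['color'][:,:,::-1],(800,600),interpolation=cv2.INTER_CUBIC))
E
```

```text
[ 0.61297825 -0.01242462  0.0334871 ] [ 1.e-04 -4.e-04 -1.e+00] [-8.69380067  2.67476094  1.93524313] [ 0.53424932  1.36817353 -0.20419574]
tcp jig [0.02249295 0.00014814] F jig [-9.08094346  0.52247694]
scene -1 46 [0.0299 0.0423 0.0496 0.0569 0.0579]
scene 1 37 [0.0397 0.0433 0.0492 0.0566 0.0588]
wrist -1 21 [0.0533 0.0539 0.0547 0.0554 0.0556]
wrist 1 21 [0.0537 0.0539 0.0547 0.0556 0.0558]
[[129.5, 304.4], [116.4, 302.9], [88.7, 302.3], [376.7, 304.4], [389.9, 302.9], [417.6, 302.3], [133.8, 331.3], [372.5, 331.3]]
```

```bash
cat > edge.py <<'E'
import sys; from h import *
from scipy.ndimage import map_coordinates
t=np.array([.5911,-.0072]);a=-.241;R=np.array([[np.cos(a),-np.sin(a)],[np.sin(a),np.cos(a)]])
def prof(c,y,z=.061):
    x=np.arange(.015,.075,.0005); X=np.c_[np.c_[x,np.full(len(x),y)]@R.T+t,np.full(len(x),z)]
    K=np.array([[c['fx'],0,c['cx']],[0,c['fy'],c['cy']],[0,0,1.]])
    p,_=cv2.projectPoints(X,cv2.Rodrigues(c['R'])[0],c['t'],K,c['distortion']); p=p.reshape(-1,2)
    return x,np.array([map_coordinates(c['color'][...,k].astype(float),[p[:,1],p[:,0]],order=1) for k in range(3)])
A=load('scene0');B=load(sys.argv[1])
for y in(-.055,-.050,-.045,-.040,.04,.045,.05,.055):
    x,p=prof(A,y);_,q=prof(B,y)
    best=[]
    for s in range(0,40):   # shift 0.5mm steps; window on fence 0.026..0.05
        i=np.where((x>.026)&(x<.050))[0]; j=i+s
        if j[-1]<len(x): best.append((np.mean([np.corrcoef(p[k,i],q[k,j])[0,1] for k in range(3)]),s*.5))
    b=max(best); print(y,'push mm',b[1],'corr',round(b[0],3))
E
python3 edge.py scene5.npz >/dev/null 2>&1; for n in scene5 scene6 scene7; do echo $n; python3 edge.py $n; done
```

```text
scene5
-0.055 push mm 2.0 corr 0.994
-0.05 push mm 1.5 corr 0.988
-0.045 push mm 2.0 corr 0.991
-0.04 push mm 5.5 corr 0.861
0.04 push mm 1.0 corr 0.991
0.045 push mm 1.5 corr 0.993
0.05 push mm 2.0 corr 0.996
0.055 push mm 2.0 corr 0.986
scene6
-0.055 push mm 7.5 corr 0.996
-0.05 push mm 7.0 corr 0.993
-0.045 push mm 7.0 corr 0.992
-0.04 push mm 10.5 corr 0.783
0.04 push mm 7.0 corr 0.992
0.045 push mm 7.0 corr 0.997
0.05 push mm 7.0 corr 0.996
0.055 push mm 6.5 corr 0.979
scene7
-0.055 push mm 10.0 corr 0.998
-0.05 push mm 9.5 corr 0.994
-0.045 push mm 9.5 corr 0.987
-0.04 push mm 13.0 corr 0.779
0.04 push mm 9.0 corr 0.995
0.045 push mm 9.0 corr 0.997
0.05 push mm 9.0 corr 0.997
0.055 push mm 9.0 corr 0.987
```

>>> apply_moves([
  [0, -0.01, 0, -0.07, 0, 0, 40],
  [0, 0, 0, -0.07, 0, 0, 40],
  [0, 0, 0, 0, 0, 0, 40],
  [0, 0, 0, 0, 0, 0, 40],
])

```text
time_s: 30.62
position: [0.6153, -0.013, 0.0335]
tcp_rot: [0.12, 0.993, -0.0, 0.0]
wrist_force: [-10.9, 3.2, 3.0]
grip_width: 0.579
gripper_force: 62.2
```

```bash
python3 chk.py 8; python3 edge.py scene8
python3 - <<'E'
from h import *
a=load('scene8'); cv2.imwrite('pics/s8.png',cv2.resize(a['color'][185:265,225:325,::-1],(750,600),interpolation=cv2.INTER_CUBIC))
E
```

```text
[ 0.61527028 -0.0129929   0.03347061] [-2.e-04 -4.e-04 -1.e+00] [-10.8911921    3.24939874   2.96802986] [ 0.67684318  1.7658956  -0.17435768]
tcp jig [0.02485437 0.00014333] F jig [-11.35198082   0.55604773]
scene -1 45 [0.0323 0.0395 0.0511 0.0588 0.0602]
scene 1 39 [0.0454 0.0462 0.0525 0.0591 0.0611]
wrist -1 21 [0.0567 0.0567 0.0571 0.0577 0.0581]
wrist 1 21 [0.0558 0.0563 0.0572 0.058  0.0581]
-0.055 push mm 12.5 corr 0.997
-0.05 push mm 12.0 corr 0.992
-0.045 push mm 12.0 corr 0.991
-0.04 push mm 16.0 corr 0.819
0.04 push mm 11.5 corr 0.993
0.045 push mm 11.5 corr 0.997
0.05 push mm 11.5 corr 0.996
0.055 push mm 11.5 corr 0.982
```

View pics/s8.png

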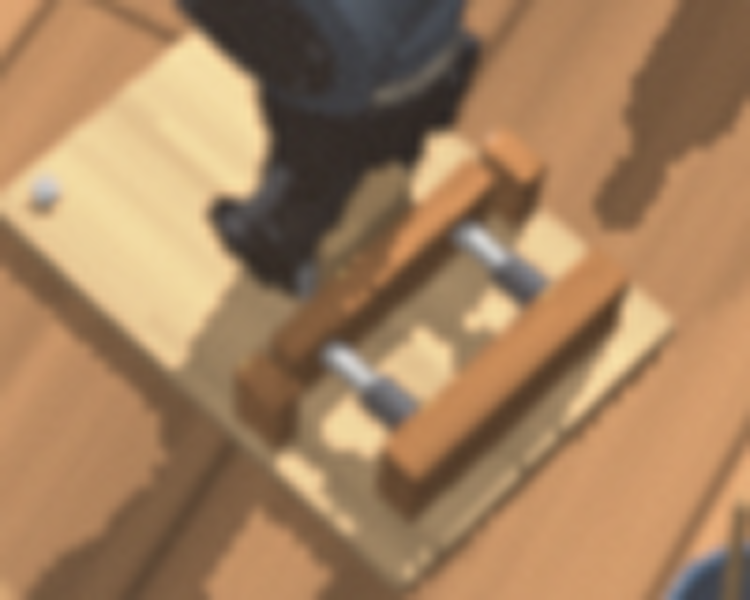

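The crop shows the fence's front edge in line with both cheeks' front ends (cheeks at about (270,380) and (510,165)). The measured push is about 12 mm at about 10 N. I hold a moment and hand in.

>>> apply_moves([
  [0, 0, 0, 0, 0, 0, 40],
  [0, 0, 0, 0, 0, 0, 40],
  [0, 0, 0, 0, 0, 0, 40],
  [0, 0, 0, 0, 0, 0, 40],
])

```text
time_s: 31.22
position: [0.6153, -0.013, 0.0335]
tcp_rot: [0.12, 0.993, -0.0, 0.0]
wrist_force: [-11.9, 2.8, 2.6]
grip_width: 0.584
gripper_force: 62.2
```

```bash
python3 -c "
from bench import *
s=state();print(s['position'],s['wrist_force'],s['gripper_force']);print(sign_off())"
```

```text
[ 0.61527174 -0.01298825  0.03346248] [-11.88723447   2.82995509   2.55434376] 62.18782598152757
the job is handed in; nothing more can be done
None
```

The job is handed in at about 31 s: the lid is in the middle of the mat, and the block stands on the jig bed, still gripped and pressed against the fence, which is flush with the cheeks to within about 0.5 mm (pushed back about 12 mm, roughly 10 N).

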